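# Find which way a locked filler cap opens, and hold it off

## Robot

A 6-joint arm with a two-finger parallel gripper is mounted at the origin on a cart in front of the work surface, level with it; the furniture and walls round the work are solid. World frame = base frame: x ahead of the robot, y to its left, z up, the work surface at z = 0. Lengths are in m, angles in rad, forces in N, time in s.
With the tool pointing down it reaches from about 0.35 to 0.975 m from the base axis. Payload 4.9 kg.
Tool frame: the origin (TCP) lies midway between the tips of the shut fingers; the grasp point (between the pads) lies ctrl.grip_depth behind it (ctrl.grip_depth is the distance from the TCP to the grasp point, in m); y points along the fingers, z is the direction in which the jaws open and shut, and the axes are right-handed (so a half turn about y gives the same grasp; the last joint's range is limited). The gripper opens to 85 mm and grips with 20 to 120 N. Pads are 22 mm wide; open, the fingers measure 114 mm over their backs; the gripper's body (76 mm by 85 mm) begins 54 mm behind the grasp point. The pads swing forward as they close: fully open they stand 13 mm farther back than shut.
Start: joints at [1.212, 0.053, 1.613, -0, 1.476, -0.119], TCP at [0.148, 0.607, 0.202] pointing down, gripper open.
Joint ranges: [-3.01, 3.01], [-1.01, 2.22], [0.06, 2.58], [-1.02, 4.17], [0.09, 2.62], [-3.14, 3.14]. Speed limits (rad/s): [2.57, 2.57, 3.14, 3.14, 3.14, 3.14].

## Interface

Orientations are given as a rotation vector (axis times angle).
In Python, from station import ctrl gives the robot as it stands.
- The arm moves only by the tool jog_arm, never from a script. Its argument "moves" is a list of rows, each a list of 6 numbers: the shift along the tool's x, y, z in mm, then the turn, a rotation vector about the tool's x, y, z in rad. In form: [[x, y, z, wx, wy, wz], ...]. A call has 1 to 12 rows; each row shifts and turns the commanded pose from where the row before left it, along the tool's axes as they then stand; what a row does not reach is not made up. A row lasts 1/10 s, in which the tool goes at most 50 mm and 8.59 degrees, less where a joint would pass 70% of its speed; a pose out of reach is approached as far as the arm can. A call is refused whole if a number of a shift passes 50 or a number of a turn 0.15, either way. A call with a gripper value outside its range is refused whole. "grip" is the finger opening in mm, from 0 to 85.4, set as the call begins (left out, the last holds). The fingers move at their own pace and stop on an object; "grip_force" is the grip in N (left out, the last holds). Time passes only in rows, so rows that do not move let the fingers close. It gives the time, the measured TCP pose, the force and the opening at its end, in the units of the state.
- ctrl.get_obs(): the state, without advancing time (a new reading comes with each control period).
- ctrl.get_image(name): name is "scene" or "side" or "wrist"; returns the picture (480x640x3 uint8, red, green, blue); there is no depth.
- ctrl.camera_params(name): a dict with "fx", "fy", "cx", "cy" (pixels), "D" ([k1, k2, p1, p2, k3] as OpenCV has them; the pictures are not rectified), "pose" (4x4, takes a point from camera to world coordinates); the wrist camera has in their place "T_tool_cam" (4x4, takes a point from camera to tool coordinates, whose origin is the TCP and whose axes are the tool frame's). Camera axes: x right, y up, looking along -z (the intrinsics and any distortion apply to the point x, -y, -z); pixel columns grow to the right and rows downward; lengths in m; the calibration is good to about 2 mm. A picture is of the moment at which its call begins: read the wrist's pose just before it. camera_params takes no time and is no camera call.
- ctrl.finish_job(): hands the job in, once; it reports no verdict.
The state is a dict: "t": time; "q": joint angles; "dq": joint speeds; "effort": joint torques, N m; "tool_pos": TCP position; "tool_rot": TCP orientation; "contact_force": force on the tool from outside, world axes, zero at the start; "wrist_torque": the same for the moment, N m; "opening": finger opening in m.
Only numpy, scipy, OpenCV 4.12 (cv2) and the standard library are available. Lean on these libraries where they do the work, as an engineer would, in place of code of your own. Each camera call takes 0.05 s, during which the arm holds its last target. There are 200 camera calls.

## Task

Two filler necks stand side by side, each closed by a round quarter-turn cap that a sliding keeper fork holds down. On the left-hand neck (seen from the robot), pull the keeper all the way back toward you by its tab, then get the cap off: nobody knows whether this one opens clockwise or anticlockwise, so try it both ways until it turns free, and lift it straight off. Finish while holding the cap in the gripper, upright and still, its lower edge at least 3 cm above the neck's rim; leave the keeper back, the other neck locked and closed, and the things standing around where they are.

Things in the scene. Friction and masses are not known exactly. Their poses are not given: they have to be found in the camera images.
- neck_a: left-hand (larger y) filler neck: 30 mm tube upright on a grey plate 172 x 82 x 20 mm, fixed. Origin on the neck's axis at table height, z up; -x points toward the robot. The plate reaches 127 mm along -x, 45 mm along +x. On it, 50 to 116 mm along -x, stand the keeper's two rails, 47 mm high.
- neck_b: right-hand (smaller y) filler neck: 30 mm tube upright on a grey plate 172 x 82 x 20 mm, fixed. Origin on the neck's axis at table height, z up; -x points toward the robot. The plate reaches 127 mm along -x, 45 mm along +x. On it, 50 to 116 mm along -x, stand the keeper's two rails, 47 mm high. Same build as the left one; leave it alone.
- tab_a (a point): Centre of the top of the left keeper's pull tab: an upright steel block 12 mm (along the neck's x) x 20 mm (along its y), 28 mm high, standing on the keeper plate, top 72 mm above the table. It stands 80 mm from the neck's axis along the neck's -x with the keeper shut, 125 mm when back.
- keeper_a (a joint): Slide of the left keeper (m): 0 shut (starts 0 to 0.008), 0.045 fully back at its stop, moving along the neck's -x; 1 to 3 N moves it, it stays where left. Flat steel fork 5 mm thick, 39 to 44 mm above the table; shut, its prongs lie over the cap's flange and the cap cannot lift; back, they are clear.
- keeper_b (a joint): The same for the right neck; leave it shut.
- cap_a: Left neck's black cap, about 70 g. Origin: centre of its lower edge, 32 mm above the table when seated; z up. Round grip body 50 mm across, 5 to 39 mm above the origin (top 71 mm, rib 75 mm above the table); below it a flange 68 mm across, 5 mm thick. A raised rib 38 x 7 x 4 mm crosses the top along the cap's x.
- cap_b: The right neck's cap, the same; leave it alone.
- mix_cup2: Grey plastic mixing cup, 68 x 68 x 62 mm, standing to the left; origin at the centre of its underside.
- spray_can: Spray can with a grey cap, 66 mm across, 136 mm tall, standing behind the necks; origin at the centre of its underside.
- wood_block: Wooden block 48 x 65 x 42 mm behind the necks; origin at the centre of its underside.
- rim_a (a point): Centre of the left neck's rim (under the cap), 64 mm above the table. Cap lock: locked, cap x lies along neck x (within 0.1 rad). The wrong way it turns under 0.2 rad to a hard stop; the right way, about 0.87 rad, lifting freely from 0.75 to a second stop at about 1.0. It turns easily and does not rise in turning. Either way may be right.
Not all that is in view belongs to the job. What is shaped like the spray_can but purple is not meant. What is shaped like the wood_block but orange is not meant.

How it is judged:
By the outcome, as a careful person would: the job done as asked, in the order asked, and still so for the second after the job is handed in, while the arm keeps its last pose, push and grip.
It also fails if it takes over 51 s, if anything falls off the work surface, if the arm or the gripper's body presses on something with over 40 N, if the wrist force passes 120 N, or if a joint passes its speed limit or range.

## Working session

There is one attempt and no reset: what is moved stays moved. The work goes in short steps, Python scripts to look and compute and a tool call to move; the robot and the scene stay as the last step left them, time stands still between calls to the robot, and variables do not carry over. Pictures are saved under pics/ and viewed, about 8 in all and at most 12, crops included, and the job is handed in when it is done.

Besides the shell and the picture viewer there is one more tool, called after "Request:" by a JSON object that holds its "method" and its "body", one argument or row to a line. jog_arm: Moves the arm, as the interface text tells. Its arguments: {"type":"object","properties":{"moves":{"type":"array","items":{"type":"array","items":{"type":"number"}}},"grip":{"type":"number"},"grip_force":{"type":"number"}},"required":["moves"]}

```bash
mkdir -p pics; cat > h.py <<'E'
import numpy as np, cv2
from scipy.spatial.transform import Rotation as R
from station import ctrl
def save(name,fn):
    o=ctrl.get_obs(); im=ctrl.get_image(name); cv2.imwrite('pics/'+fn,im[:,:,::-1]); return o,im
def campose(name,o):
    p=ctrl.camera_params(name)
    if 'pose' in p: return p,np.array(p['pose'])
    T=np.eye(4);T[:3,:3]=R.from_rotvec(o['tool_rot']).as_matrix();T[:3,3]=o['tool_pos']
    return p,T@np.array(p['T_tool_cam'])
def K(p): return np.array([[p['fx'],0,p['cx']],[0,p['fy'],p['cy']],[0,0,1.]]),np.array(p['D'],float)
def ray(name,o,uv):
    p,T=campose(name,o);k,d=K(p)
    n=cv2.undistortPoints(np.array([[uv]],float),k,d)[0,0]
    return T[:3,3],T[:3,:3]@np.array([n[0],-n[1],-1])
def onz(name,o,uv,z):
    c,r=ray(name,o,uv); return c+r*(z-c[2])/r[2]
def proj(name,o,P):
    p,T=campose(name,o);k,d=K(p);c=(np.array(P)-T[:3,3])@T[:3,:3]
    return cv2.projectPoints(np.array([[c[0],-c[1],-c[2]]]),np.zeros(3),np.zeros(3),k,d)[0].ravel()
E
python3 - <<'E'
from h import *
for n in ['scene','side','wrist']:
    o,im=save(n,n+'0.png')
np.save('o0.npy',o,allow_pickle=True)
print(o, ctrl.grip_depth); print(R.from_rotvec(o['tool_rot']).as_matrix().round(3))
for n in ['scene','side']: print(np.round(ctrl.camera_params(n)['pose'],2))
print(np.round(ctrl.camera_params('wrist')['T_tool_cam'],3))
E
```

```text
{'t': 0.1, 'q': array([ 1.21200223e+00,  5.33337037e-02,  1.61415849e+00,  1.76771456e-05,
        1.47601694e+00, -1.19040364e-01]), 'dq': array([ 0.00100876,  0.00097803, -0.00360167,  0.00148819, -0.00423674,
       -0.00136991]), 'effort': array([ 2.86731074e-04, -3.94900596e+01, -3.71364713e+01, -1.29167311e-04,
        3.85712789e-03,  9.12400422e-08]), 'tool_pos': array([0.14821276, 0.60652984, 0.20105837]), 'tool_rot': array([-1.56444831,  0.18864034, -0.18789944]), 'contact_force': array([0.11218059, 0.12816744, 0.64212709]), 'wrist_torque': array([ 0.00972967, -0.00346176, -0.0100534 ]), 'opening': 0.08525697769622244} 0.0187
[[ 0.971 -0.001  0.237]
 [-0.237 -0.002  0.971]
 [-0.    -1.    -0.002]]
[[-0.76  0.46 -0.46  0.23]
 [-0.65 -0.52  0.55  0.69]
 [ 0.02  0.72  0.69  0.73]
 [ 0.    0.    0.    1.  ]]
[[ 0.88  0.21 -0.43  0.19]
 [-0.48  0.43 -0.76 -0.63]
 [ 0.02  0.88  0.48  0.55]
 [ 0.    0.    0.    1.  ]]
[[-0.001 -0.956 -0.292 -0.075]
 [-0.     0.292 -0.956 -0.171]
 [ 1.    -0.001 -0.     0.   ]
 [ 0.     0.     0.     1.   ]]
```

View pics/scene0.png

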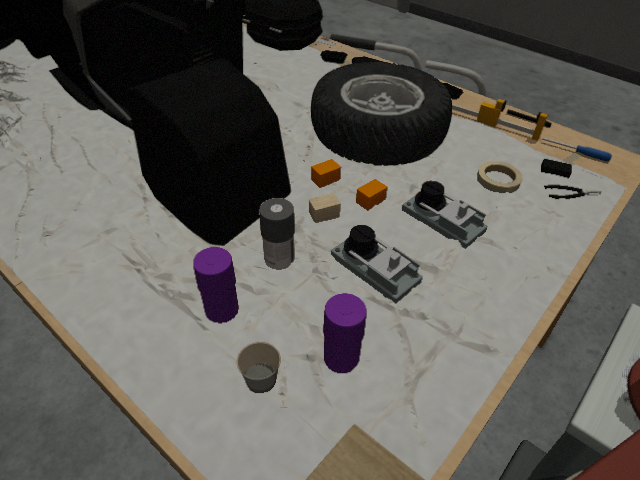

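View pics/side0.png

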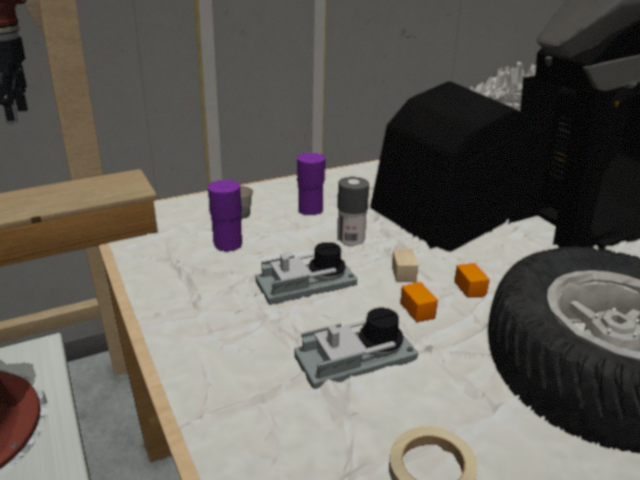

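```bash
python3 - <<'E'
import cv2,numpy as np
a=cv2.imread('pics/scene0.png')[210:310,320:440];b=cv2.imread('pics/side0.png')[235:305,250:370]
a=cv2.resize(a,(480,400),interpolation=cv2.INTER_CUBIC);b=cv2.resize(b,(480,280),interpolation=cv2.INTER_CUBIC)
c=np.zeros((400,480,3),np.uint8);c[:280]=b
c=np.hstack([a,c]);c=cv2.convertScaleAbs(c,alpha=1.5,beta=20);cv2.imwrite('pics/crop1.png',cv2.resize(c,(800,333)))
E
python3 - <<'E'
from h import *
o=np.load('o0.npy',allow_pickle=True).item()
for n,t,c in [('scene',(393,258),(362,231)),('side',(285,260),(327,247))]:
    print(n,'tab',onz(n,o,t,.072).round(3),'cap',onz(n,o,c,.073).round(3))
for n,c in [('scene',(432,186)),('side',(382,315))]: print('capb',onz(n,o,c,.073).round(3))
for n,c in [('scene',(344,355)),('side',(228,243)),('scene',(278,255)),('side',(352,235)),('scene',(260,380)),('scene',(220,310))]: print(n,c,onz(n,o,c,.01).round(3))
E
```

```text
scene tab [0.529 0.117 0.072] cap [0.615 0.099 0.073]
side tab [0.525 0.092 0.072] cap [0.611 0.098 0.073]
capb [ 0.589 -0.114  0.073]
capb [ 0.586 -0.116  0.073]
scene (344, 355) [0.49  0.304 0.01 ]
side (228, 243) [0.492 0.299 0.01 ]
scene (278, 255) [0.735 0.211 0.01 ]
side (352, 235) [0.738 0.215 0.01 ]
scene (260, 380) [0.561 0.43  0.01 ]
scene (220, 310) [0.716 0.379 0.01 ]
```

View pics/crop1.png

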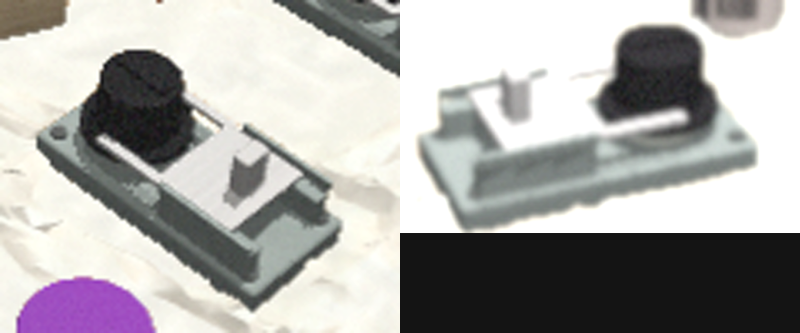

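The left neck is at scene px (363,233) with its tab at (395,257); in the side view they are (328,246) and (285,257). The lookalike is the right neck, scene (432,186) and side (382,315). I choose the one at larger y (~0.10 against -0.115), and the crop confirms the cap, fork and tab. The purple can at about (0.49,0.30) stays below the path. Next I move over the left neck for a wrist look.

Request:
{"method": "jog_arm", "body": {
  "moves": [
    [36,-4,-28,0,0,0],
    [36,-4,-28,0,0,0],
    [36,-4,-28,0,0,0],
    [36,-4,-28,0,0,0],
    [36,-4,-28,0,0,0],
    [36,-4,-28,0,0,0],
    [36,-4,-28,0,0,0],
    [36,0,-28,0,0,0],
    [36,0,-28,0,0,0],
    [36,0,-28,0,0,0],
    [36,0,-28,0,0,0],
    [36,0,-28,0,0,0]
  ]
}}

```text
t: 1.35
tool_pos: [0.489, 0.1764, 0.23]
tool_rot: [-1.562, 0.188, -0.188]
contact_force: [1.0, 0.5, 0.7]
opening: 0.085
```

Request:
{"method": "jog_arm", "body": {
  "moves": [
    [36,0,-28,0,0,0],
    [36,0,-28,0,0,0],
    [0,0,0,0,0,0],
    [0,0,0,0,0,0]
  ],
  "grip": 50
}}

```text
t: 1.75
tool_pos: [0.545, 0.1058, 0.2296]
tool_rot: [-1.562, 0.191, -0.189]
contact_force: [-0.2, 0.4, 0.6]
opening: 0.0502
```

```bash
python3 - <<'E'
from h import *
o,im=save('wrist','w1.png'); np.save('o1.npy',o,allow_pickle=True)
print(o['t'],o['tool_pos'],o['tool_rot'],R.from_rotvec(o['tool_rot']).as_matrix().round(3),o['contact_force'],o['opening'])
E
```

```text
1.75 [0.54496539 0.10580467 0.22956121] [-1.56231095  0.19098023 -0.18865437] [[ 0.971 -0.001  0.239]
 [-0.239  0.     0.971]
 [-0.001 -1.    -0.   ]] [-0.20578287  0.38815519  0.62283642] 0.05021483788136748
```

View pics/w1.png

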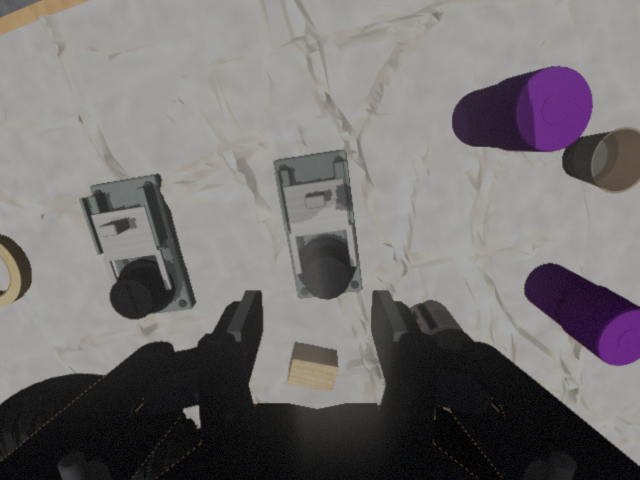

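The wrist view shows the left neck's cap top at about (327,267), the tab at about (317,199) and plate corners at about (275,161), (346,152). I enlarge it to refine those.

```bash
python3 - <<'E'
import cv2
a=cv2.imread('pics/w1.png')[145:305,260:375]
cv2.imwrite('pics/w1c.png',cv2.convertScaleAbs(cv2.resize(a,None,fx=3.75,fy=3.75,interpolation=cv2.INTER_CUBIC),alpha=1.7,beta=10))
E
```

```text
(no output)
```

View pics/w1c.png

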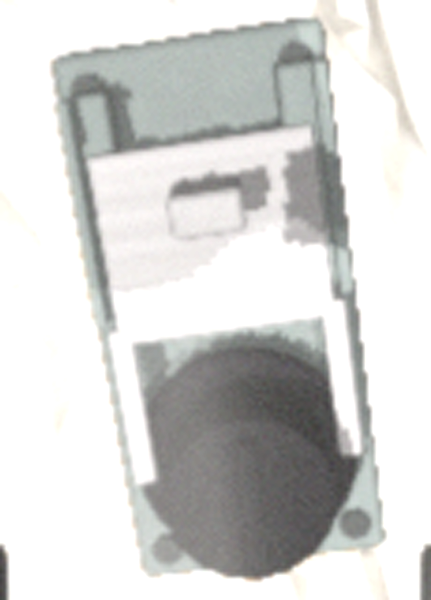

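```bash
python3 - <<'E'
from h import *
o=np.load('o1.npy',allow_pickle=True).item();o0=np.load('o0.npy',allow_pickle=True).item()
f=lambda u,z:onz('wrist',o,u,z)
t=f((315.2,201.8),.072);c=f((327.5,277.8),.073)
pc=[f(u,.02) for u in [(274.7,161),(344.8,150.3),(361.9,290.3),(298.7,298.3)]]
print('tab',t,'cap',c,np.linalg.norm((c-t)[:2]),'yaw tab-cap',np.arctan2(*(c-t)[[1,0]]))
near=(pc[0]+pc[1])/2;far=(pc[2]+pc[3])/2
d=far-near;print('plate',near,far,np.linalg.norm(d),'yaw',np.arctan2(d[1],d[0]),'axis',near+d/np.linalg.norm(d)*.127)
e=pc[1]-pc[0];print('yaw edge',np.arctan2(-e[0],e[1]),np.linalg.norm(e))
for n,a,b in [('scene',(394.7,257.1),(362.9,233.1)),('side',(284.5,256.6),(328,246.4))]:
  print(n,'tab',onz(n,o0,a,.072),'cap',onz(n,o0,b,.072))
M=R.from_rotvec(o['tool_rot']).as_matrix();print('tool yaw',np.arctan2(M[1,0],M[0,0]))
E
```

```text
tab [0.52939942 0.10850802 0.072     ] cap [0.61035381 0.1017886  0.073     ] 0.081232784035096 yaw tab-cap -0.08281265105390112
plate [0.48716404 0.11238616 0.02      ] [0.65499277 0.09636667 0.02      ] 0.1685915446494975 yaw -0.09516311979497506 axis [0.61358941 0.10031868 0.02      ]
yaw edge -0.09365221114395375 0.07785765216885422
scene tab [0.52827306 0.11341109 0.072     ] cap [0.61073155 0.10153869 0.072     ]
side tab [0.52921497 0.10290618 0.072     ] cap [0.61446558 0.10056776 0.072     ]
tool yaw -0.24179386440441752
```

Request:
{"method": "jog_arm", "body": {
  "moves": [
    [-8,0,0,0,-0.148,0],
    [-8,40,1,0,0,0],
    [0,40,0,0,0,0],
    [0,40,0,0,0,0],
    [0,20,0,0,0,0],
    [0,15,0,0,0,0],
    [0,12,0,0,0,0],
    [0,10,0,0,0,0],
    [0,0,0,0,0,0]
  ]
}}

```text
t: 2.7
tool_pos: [0.5287, 0.1105, 0.0524]
tool_rot: [-1.57, 0.073, -0.071]
contact_force: [-0.3, 0.4, -0.9]
opening: 0.0498
```

Request:
{"method": "jog_arm", "body": {
  "moves": [
    [0,0,0,0,0,0],
    [0,0,0,0,0,0],
    [0,0,0,0,0,0],
    [0,0,0,0,0,0],
    [0,0,0,0,0,0],
    [0,0,0,0,0,0]
  ],
  "grip": 10,
  "grip_force": 30
}}

```text
t: 3.3
tool_pos: [0.5294, 0.1102, 0.0534]
tool_rot: [-1.57, 0.072, -0.072]
contact_force: [0.7, 0.5, 0.1]
opening: 0.0101
```

The opening went down to 10 mm, so the 20 mm tab is not between the pads. I look again.

```bash
python3 - <<'E'
from h import *
o,im=save('wrist','w2.png'); o2,s=save('scene','s2.png');o2,d=save('side','d2.png')
a=cv2.resize(im[150:420,170:470],(400,360));b=cv2.resize(s[200:320,300:460],(400,300));c=cv2.resize(d[200:320,230:390],(400,300))
r=np.zeros((600,400,3),np.uint8);r[:360]=a
cv2.imwrite('pics/m2.png',cv2.convertScaleAbs(np.hstack([r,np.vstack([b,c])]),alpha=1.5)[:,:,::-1])
print(o)
E
```

```text
{'t': 3.3, 'q': array([ 6.76081715e-02, -6.28792466e-03,  1.93339560e+00, -6.85041838e-06,
        1.21425435e+00, -1.41131982e+00]), 'dq': array([-0.00053036,  0.00263186,  0.00279629, -0.00070195,  0.00098306,
        0.00010609]), 'effort': array([-3.60438185e-03, -3.31206071e+01, -3.33921289e+01, -3.28122833e-04,
       -1.87126840e-03,  1.14789023e-05]), 'tool_pos': array([0.5293639 , 0.11021187, 0.05335741]), 'tool_rot': array([-1.56957217,  0.07196598, -0.07232716]), 'contact_force': array([0.65620449, 0.54330161, 0.14178725]), 'wrist_torque': array([0.02707259, 0.00767577, 0.0123122 ]), 'opening': 0.010144203594915288}
```

View pics/m2.png

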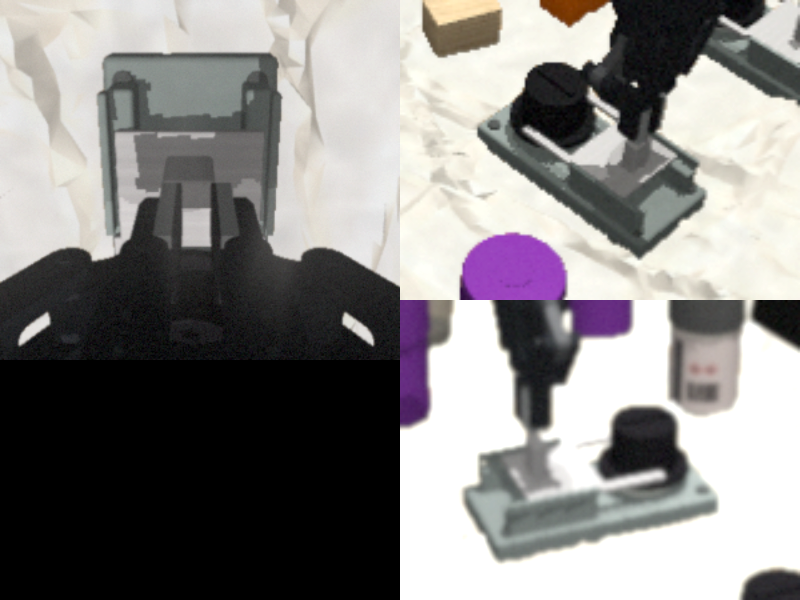

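```bash
python3 - <<'E'
from h import *
o=ctrl.get_obs()
f=lambda P:((proj('wrist',o,P)-[170,150])*[400/300,360/270]).round()
ex=np.array([.9956,-.0939,0]);ey=np.array([.0939,.9956,0])
for x in (.5295,.520,.510):
  for z in (.072,.044):
    c=np.array([x,.1085+(.5295-x)*.094,z]);print(x,z,[f(c+a*ex*.006+b*ey*.01) for a,b in((-1,-1),(-1,1),(1,-1),(1,1))])
tp=o['tool_pos'];print('tips',[f(tp+a*ex*.011+b*ey*.005+np.array([0,0,h])) for a in(-1,1) for b in (-1,1) for h in (0,.02)])
for uv in [(165,157),(210,157),(165,182),(213,182)]:
  u=np.array(uv)*.75+[170,150]; print(uv,onz('wrist',o,u,.072).round(4),onz('wrist',o,u,.044).round(4))
E
python3 - <<'E'
import cv2
a=cv2.imread('pics/w2.png')[230:350,245:365];b=cv2.imread('pics/s2.png')[220:300,355:435]
import numpy as np
r=np.hstack([cv2.resize(a,(400,400),interpolation=2),cv2.resize(b,(400,400),interpolation=2)])
cv2.imwrite('pics/z2.png',cv2.convertScaleAbs(r,alpha=2.2,beta=10))
E
```

```text
0.5295 0.072 [array([163., 181.]), array([217., 181.]), array([163., 210.]), array([217., 211.])]
0.5295 0.044 [array([167., 154.]), array([214., 154.]), array([168., 180.]), array([214., 180.])]
0.52 0.072 [array([162., 157.]), array([218., 157.]), array([163., 187.]), array([217., 187.])]
0.52 0.044 [array([167., 133.]), array([214., 133.]), array([167., 159.]), array([214., 159.])]
0.51 0.072 [array([162., 131.]), array([218., 131.]), array([162., 162.]), array([217., 162.])]
0.51 0.044 [array([167., 110.]), array([215., 110.]), array([167., 137.]), array([214., 137.])]
tips [array([182., 150.]), array([181., 169.]), array([207., 150.]), array([208., 169.]), array([183., 199.]), array([181., 223.]), array([206., 199.]), array([208., 223.])]
(165, 157) [0.5132 0.101  0.072 ] [0.5239 0.098  0.044 ]
(210, 157) [0.5147 0.1172 0.072 ] [0.5257 0.1172 0.044 ]
(165, 182) [0.523  0.0999 0.072 ] [0.5355 0.0967 0.044 ]
(213, 182) [0.5246 0.1175 0.072 ] [0.5374 0.1175 0.044 ]
```

View pics/z2.png

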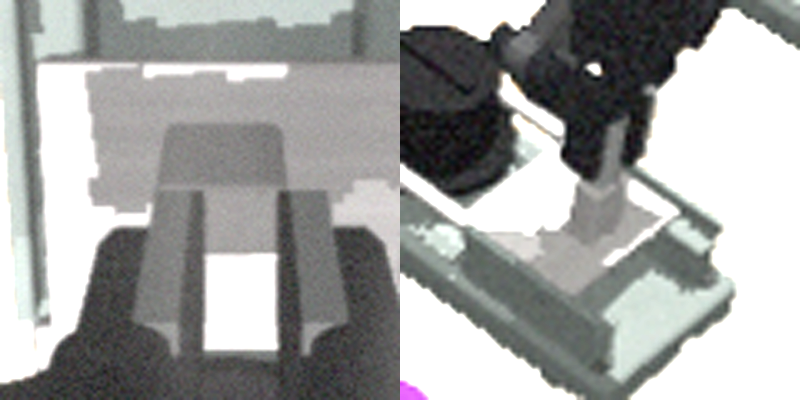

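The enlarged view shows the closed fingertips above the tab, with the tab's top visible between and below them. So the tips end about 19 mm higher than the TCP value suggests. I open, go lower and close again.

Request:
{"method": "jog_arm", "body": {
  "moves": [
    [0,0,0,0,0,0],
    [0,0,0,0,0,0],
    [0,0,0,0,0,0],
    [0,5,-1,0,0,0],
    [0,5,0,0,0,0],
    [0,5,0,0,0,0],
    [0,0,0,0,0,0]
  ],
  "grip": 45
}}

```text
t: 4.15
tool_pos: [0.5282, 0.1092, 0.0368]
tool_rot: [-1.57, 0.074, -0.07]
contact_force: [-0.2, -0.6, -0.6]
opening: 0.0447
```

Request:
{"method": "jog_arm", "body": {
  "moves": [
    [0,0,0,0,0,0],
    [0,0,0,0,0,0],
    [0,0,0,0,0,0],
    [0,0,0,0,0,0],
    [0,0,0,0,0,0]
  ],
  "grip": 10,
  "grip_force": 30
}}

```text
t: 4.65
tool_pos: [0.5291, 0.1074, 0.0384]
tool_rot: [-1.573, 0.072, -0.072]
contact_force: [-1.5, -6.4, 1.7]
opening: 0.0184
```

It is gripped: 18 mm opening with a side force showing. Now I pull back.

Request:
{"method": "jog_arm", "body": {
  "moves": [
    [-4,0,0,0,0,0],
    [-6,0,0,0,0,0],
    [-6,0,0,0,0,0],
    [-6,0,0,0,0,0],
    [-6,0,0,0,0,0],
    [-6,0,0,0,0,0],
    [-4,0,0,0,0,0],
    [0,0,0,0,0,0]
  ]
}}

```text
t: 5.45
tool_pos: [0.4911, 0.111, 0.0384]
tool_rot: [-1.573, 0.072, -0.072]
contact_force: [-1.4, -6.0, 1.0]
opening: 0.0181
```

Request:
{"method": "jog_arm", "body": {
  "moves": [
    [-2,0,0,0,0,0],
    [-2,0,0,0,0,0],
    [-1.5,0,0,0,0,0],
    [0,0,0,0,0,0]
  ]
}}

```text
t: 5.85
tool_pos: [0.487, 0.1114, 0.0385]
tool_rot: [-1.573, 0.069, -0.074]
contact_force: [3.1, -4.7, -3.1]
opening: 0.0184
```

Request:
{"method": "jog_arm", "body": {
  "moves": [
    [-1.5,0,0,0,0,0],
    [-1.5,0,0,0,0,0],
    [0,0,0,0,0,0]
  ]
}}

```text
t: 6.15
tool_pos: [0.4871, 0.1114, 0.0387]
tool_rot: [-1.573, 0.063, -0.081]
contact_force: [14.8, -7.9, -11.8]
opening: 0.0184
```

The keeper is at its stop: travel is about 42 mm from the ~3 mm start, and the force jumped to 15 N with no further motion. I ease off, release and lift.

Request:
{"method": "jog_arm", "body": {
  "moves": [
    [2.5,0,0,0,0,0],
    [0,0,0,0,0,0]
  ]
}}

```text
t: 6.35
tool_pos: [0.487, 0.1114, 0.0385]
tool_rot: [-1.573, 0.069, -0.075]
contact_force: [4.3, -5.9, -2.9]
opening: 0.0184
```

Request:
{"method": "jog_arm", "body": {
  "moves": [
    [0,0,0,0,0,0],
    [0,0,0,0,0,0],
    [0,0,0,0,0,0],
    [0,-10,0,0,0,0],
    [0,-30,0,0,0,0],
    [0,-30,0,0,0,0],
    [0,-30,0,0,0,0],
    [0,0,0,0,0,0]
  ],
  "grip": 45
}}

```text
t: 7.15
tool_pos: [0.4889, 0.1138, 0.1447]
tool_rot: [-1.568, 0.064, -0.08]
contact_force: [0.1, 0.6, 0.7]
opening: 0.0454
```

```bash
python3 - <<'E'
from h import *
o,im=save('wrist','w3.png'); np.save('o3.npy',o,allow_pickle=True)
print(o['t'],o['tool_pos'],R.from_rotvec(o['tool_rot']).as_matrix().round(3),o['contact_force'])
E
```

```text
7.15 [0.48890956 0.11380315 0.14469077] [[ 0.996  0.011  0.091]
 [-0.091  0.001  0.996]
 [ 0.01  -1.     0.002]] [0.14311993 0.61513991 0.73422722]
```

View pics/w3.png

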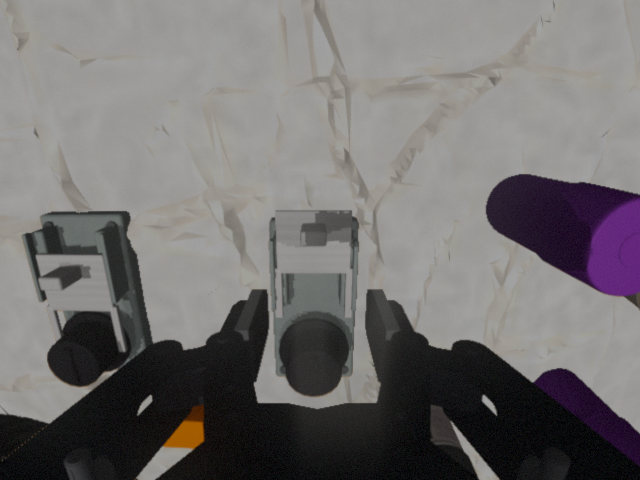

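```bash
python3 - <<'E'
from h import *
o=np.load('o3.npy',allow_pickle=True).item()
print('tab',onz('wrist',o,(314,229),.072),'cap',onz('wrist',o,(314,366),.071),'L/R',onz('wrist',o,(283,366),.071),onz('wrist',o,(346,366),.071))
for c in [(.612,.1005)]:
  print('pred top',[proj('wrist',o,[c[0]+.025*np.cos(a),c[1]+.025*np.sin(a),.071]).round(1) for a in np.arange(4)*np.pi/2])
E
```

```text
tab [0.47924811 0.11322911 0.072     ] cap [0.60173916 0.10177149 0.071     ] L/R [0.59933858 0.07505195 0.071     ] [0.60435172 0.12934755 0.071     ]
pred top [array([316.2, 398.3]), array([342.1, 373.6]), array([310.9, 351.8]), array([285.3, 377.8])]
```

Request:
{"method": "jog_arm", "body": {
  "moves": [
    [31,0,0,0,0,0.01],
    [31,0,0,0,0,0],
    [31,0,0,0,0,0],
    [31,0,-1.5,0,0,0],
    [0,40,0,0,0,0],
    [0,30,0,0,0,0],
    [0,12,0,0,0,0],
    [0,10,0,0,0,0],
    [0,10,0,0,0,0],
    [0,10,0,0,0,0],
    [0,0,0,0,0,0]
  ],
  "grip": 85
}}

```text
t: 8.3
tool_pos: [0.6069, 0.1005, 0.0244]
tool_rot: [-1.569, 0.081, -0.063]
contact_force: [-0.0, 0.8, -0.2]
opening: 0.0851
```

```bash
python3 - <<'E'
from h import *
o,s=save('scene','s4.png');o,d=save('side','d4.png');o,w=save('wrist','w4.png')
print(o['t'],o['tool_pos'],R.from_rotvec(o['tool_rot']).as_matrix().round(3),o['contact_force'],o['opening'])
r=np.hstack([cv2.resize(s[180:300,310:430],(400,400),interpolation=2),cv2.resize(d[180:300,250:370],(400,400),interpolation=2)])
cv2.imwrite('pics/m4.png',cv2.convertScaleAbs(r,alpha=1.6,beta=15)[:,:,::-1])
E
```

```text
8.4 [0.60795266 0.10057731 0.02586087] [[ 0.996 -0.009  0.092]
 [-0.092  0.001  0.996]
 [-0.009 -1.     0.   ]] [-0.29731351  0.4038576  -0.71244016] 0.08483606111192253
```

View pics/m4.png

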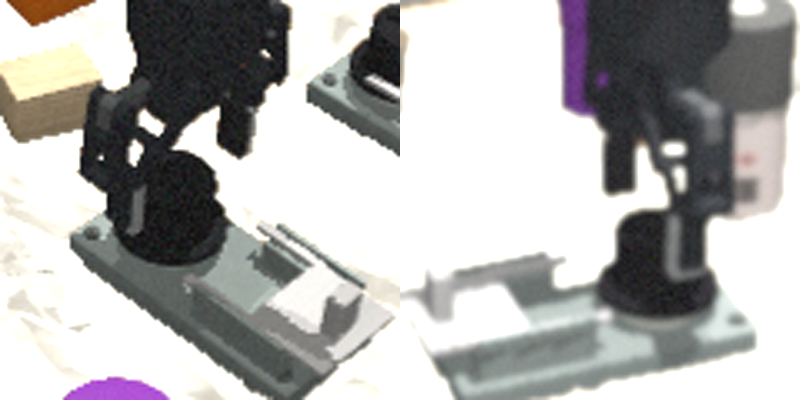

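```bash
python3 - <<'E'
from h import *
o=ctrl.get_obs();print(o['tool_pos'],o['contact_force'],R.from_rotvec(o['tool_rot']).as_matrix()[:,0])
for a,b in [((349,249),(337,262.5)),((380.5,225.6),(316,237))]:
  c1,r1=ray('scene',o,a);c2,r2=ray('side',o,b)
  s=np.linalg.lstsq(np.stack([r1,-r2],1),c2-c1,rcond=None)[0];print(c1+r1*s[0],c2+r2*s[1])
E
```

```text
[0.60826875 0.10059412 0.02623316] [-0.15575377 -0.31152566  0.15412343] [ 0.99576277 -0.09157109 -0.0084408 ]
[0.63336144 0.11129265 0.02066825] [0.64059359 0.11040537 0.02554886]
[0.58099372 0.09016315 0.10210466] [0.58378841 0.0898325  0.10400204]
```

```bash
python3 - <<'E'
from h import *
o=ctrl.get_obs()
for a,b in [((349,249),(316,237)),((380.5,225.6),(337,262.5))]:
  c1,r1=ray('scene',o,a);c2,r2=ray('side',o,b)
  s=np.linalg.lstsq(np.stack([r1,-r2],1),c2-c1,rcond=None)[0];print(c1+r1*s[0],c2+r2*s[1])
E
```

```text
[0.60802616 0.14716876 0.06473256] [0.61428136 0.14640902 0.06894762]
[0.60272881 0.05356517 0.06371291] [0.60621492 0.05314962 0.06608267]
```

The fingertips triangulate to z≈0.065, straddling the cap symmetrically. I lower 9 mm, shift 3.5 mm forward, level the tool, and close.

Request:
{"method": "jog_arm", "body": {
  "moves": [
    [3.5,0,0,0,0,-0.009],
    [0,5,0,0,0,0],
    [0,4,0,0,0,0],
    [0,0,0,0,0,0],
    [0,0,0,0,0,0]
  ]
}}

```text
t: 8.95
tool_pos: [0.6108, 0.1002, 0.0158]
tool_rot: [-1.57, 0.073, -0.071]
contact_force: [0.1, 0.1, 0.1]
opening: 0.0852
```

Request:
{"method": "jog_arm", "body": {
  "moves": [
    [0,0,0,0,0,0],
    [0,0,0,0,0,0],
    [0,0,0,0,0,0],
    [0,0,0,0,0,0],
    [0,0,0,0,0,0]
  ],
  "grip": 40,
  "grip_force": 50
}}

```text
t: 9.45
tool_pos: [0.6115, 0.1003, 0.0168]
tool_rot: [-1.569, 0.072, -0.072]
contact_force: [-1.0, -0.2, 2.6]
opening: 0.0488
```

Request:
{"method": "jog_arm", "body": {
  "moves": [
    [0,0,0,0,-0.05,0],
    [0,0,0,0,-0.05,0],
    [0,0,0,0,-0.05,0],
    [0,0,0,0,-0.05,0],
    [0,0,0,0,-0.05,0],
    [0,0,0,0,-0.04,0],
    [0,0,0,0,0,0]
  ]
}}

```text
t: 10.15
tool_pos: [0.6112, 0.1001, 0.0168]
tool_rot: [-1.565, -0.155, 0.156]
contact_force: [-1.4, -0.2, 3.5]
opening: 0.0491
```

```bash
python3 - <<'E'
from h import *
o=ctrl.get_obs();M=R.from_rotvec(o['tool_rot']).as_matrix();print(o['wrist_torque'],o['contact_force'],np.arctan2(M[1,0],M[0,0]),o['opening'],o['q'])
E
```

```text
[-0.1361242   0.22851344 -0.01355198] [-1.36660466 -0.24100453  3.4831491 ] 0.19813472574597088 0.04911324108840444 [ 4.22937443e-02  2.18977669e-01  1.75790490e+00 -1.27311675e-04
  1.16553182e+00 -1.72658706e+00]
```

It has turned 0.29 rad, past the 0.2 wrong-way stop, with no torque. Anticlockwise is therefore the free way. I continue to about 0.88.

Request:
{"method": "jog_arm", "body": {
  "moves": [
    [0,0,0,0,-0.08,0],
    [0,0,0,0,-0.08,0],
    [0,0,0,0,-0.08,0],
    [0,0,0,0,-0.08,0],
    [0,0,0,0,-0.08,0],
    [0,0,0,0,-0.08,0],
    [0,0,0,0,-0.05,0],
    [0,0,0,0,-0.05,0],
    [0,0,0,0,0,0],
    [0,0,0,0,0,0]
  ]
}}

```text
t: 11.15
tool_pos: [0.6114, 0.0998, 0.0168]
tool_rot: [-1.485, -0.607, 0.608]
contact_force: [-1.5, -2.8, 5.9]
opening: 0.0489
```

```bash
python3 - <<'E'
from h import *
o=ctrl.get_obs();M=R.from_rotvec(o['tool_rot']).as_matrix();print(o['wrist_torque'],o['contact_force'],np.arctan2(M[1,0],M[0,0]),o['opening'],M.round(3))
o,w=save('scene','s5.png'); cv2.imwrite('pics/s5c.png',cv2.convertScaleAbs(cv2.resize(w[180:300,310:430],(480,480),interpolation=2),alpha=1.8,beta=15)[:,:,::-1])
E
```

```text
[-0.44725264  0.15528431 -0.01765741] [-1.49181657 -2.8373348   5.86100454] 0.776759629241596 0.048884278838605535 [[ 0.713 -0.    -0.701]
 [ 0.701 -0.001  0.713]
 [-0.001 -1.    -0.   ]]
```

It has turned 0.87 rad freely. Now I lift, gently at first.

Request:
{"method": "jog_arm", "body": {
  "moves": [
    [0,-2,0,0,0,0],
    [0,-3,0,0,0,0],
    [0,-4,0,0,0,0],
    [0,0,0,0,0,0]
  ]
}}

```text
t: 11.6
tool_pos: [0.6111, 0.0998, 0.0253]
tool_rot: [-1.484, -0.607, 0.609]
contact_force: [2.3, -3.4, -1.2]
opening: 0.0491
```

Request:
{"method": "jog_arm", "body": {
  "moves": [
    [0,-5,0,0,0,0],
    [0,-8,0,0,0,0],
    [0,-10,0,0,0,0],
    [0,-12,0,0,0,0],
    [0,-12,0,0,0,0],
    [0,-12,0,0,0,0],
    [0,-12,0,0,0,0],
    [0,-8,0,0,0,0],
    [0,-4,0,0,0,0],
    [0,0,0,0,0,0],
    [0,0,0,0,0,0],
    [0,0,0,0,0,0]
  ]
}}

```text
t: 12.8
tool_pos: [0.6106, 0.1001, 0.1073]
tool_rot: [-1.483, -0.606, 0.61]
contact_force: [-0.8, -0.4, -0.6]
opening: 0.0488
```

```bash
python3 - <<'E'
from h import *
o,s=save('scene','s6.png');o,d=save('side','d6.png');
M=R.from_rotvec(o['tool_rot']).as_matrix();print(o['t'],o['tool_pos'],o['contact_force'],o['opening'],M.round(3),abs(o['dq']).max())
r=np.hstack([cv2.resize(s[120:320,300:500],(400,400),interpolation=2),cv2.resize(d[160:360,230:430],(400,400),interpolation=2)])
cv2.imwrite('pics/m6.png',cv2.convertScaleAbs(r,alpha=1.6,beta=15)[:,:,::-1])
E
```

```text
12.85 [0.6105941  0.10016728 0.1073277 ] [-1.00993875 -0.51360743 -1.13401309] 0.04932849550271691 [[ 0.712 -0.003 -0.702]
 [ 0.702  0.     0.712]
 [-0.002 -1.     0.002]] 0.002319544438125853
```

View pics/m6.png

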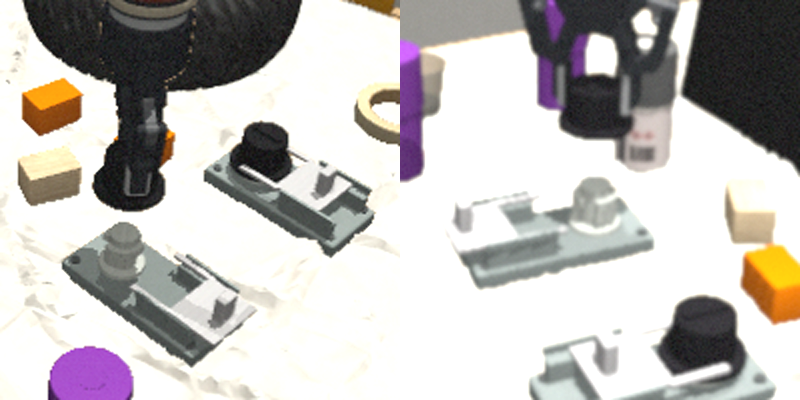

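The pictures show the cap upright in the gripper, well clear of the bare neck. The keeper's prongs are fully back, the right neck is still closed, and the block, can and cup have not moved. I hand it in.

```bash
python3 - <<'E'
from h import *
o=ctrl.get_obs()
print('tab',onz('scene',o,(413,267),.072),onz('side',o,(262,263),.072))
print(ctrl.finish_job())
E
```

```text
tab [0.48938237 0.11173413 0.072     ] [0.48593345 0.10063102 0.072     ]
the job is handed in; nothing more can be done
None
```

The left neck's cap is off and held still in the gripper, and I handed the job in at about 12.9 s. No verdict was reported.

**What I did**
- I pulled the left keeper back by its tab until it hit the stop; it moved no further while the force rose to about 15 N.
- I gripped the cap and tried anticlockwise first. It turned 0.87 rad with almost no torque, so that was the right way and I never needed to try clockwise.
- I lifted the cap straight up about 90 mm.

**Last checks**
- The lower edge of the cap is about 58 mm above the rim, worked out from the arm's rise.
- The cap is upright to within about 0.003 rad and still. The gripper opening is steady at 49 mm and the outside force is about 1 N.
- Pictures taken just before hand-in show the keeper back and the other neck still closed. The wooden block, the spray can and the cup show no sign of having moved.

**What failed or disagreed**
- The first close missed the tab. The fingertips sit 20–40 mm above the reported TCP, depending on how far they are open. I opened, went 15 mm lower, and the second grip held.
- The last tab position differed between the two outside cameras by about 3 mm in x and 11 mm in y. Both put the tab about 122–125 mm from the neck's axis, against 125 mm for fully back.

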